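# Park the sprung bolt of a battery test jig and unload the pack

### The job

The battery pack in the test jig is tested: pull the jig's sprung hold-down bolt out to its stop by its lever, throw the lever over into the marked notch and let go, so that the bolt stays parked. Then lift the pack out and set it down upright in the middle of the black rubber pad, without dropping it. Leave the meter where it is.

Things in the scene. Friction and masses are not known exactly. Their poses are not given: they have to be found in the camera images.
- jig: Test jig fixed to the bench: aluminium plate 130 x 280 x 12 mm. A steel bolt lies along its y axis, 71 mm above the bench, in two black blocks 36 mm wide (x) and 84 mm high, at y = 10 and 124 mm. Pack's nest: centre y = -75 mm, low black rails up to 21 mm. Origin: on the bench under the bolt's axis, midway along the plate; z up. The bolt is pulled to +y, the lever thrown to -x.
- bolt (a joint): How far the bolt is pulled out along the jig's +y, in m: 0 = home, its flat nose over the last 20 mm of the pack; 0.050 = at its stop. A spring pulls it home with 5.5 N at 0 and 11 N at the stop. Parked in the notch it reads about 0.040.
- lever (a joint): Angle of the lever about the bolt's axis, rad: 0 = upright, growing as it tips to the jig's -x, limit 1.15. A steel plate beside the bolt keeps it upright (below about 0.2) until the bolt is pulled beyond 0.046; in the last 4 mm of travel it can be tipped past the plate's end. Beyond about 0.95 and let go, the spring draws it 6 mm back under a lip into the notch.
- lever_grip (a point): Centre of the lever's handle: black drum, axis along the jig's y, 29 mm in diameter, 26 mm long between flat ends, on a 10 mm steel rod, 68 mm from the bolt's axis. At lever angle a it is at jig x = -68 sin a, y = 40 + bolt, z = 71 + 68 cos a (mm). Pinch it from above across its flat ends; it turns between the fingers.
- notch (a point): Middle of the notch in the end of the steel plate, marked by a white stripe on the plate's -x side; jig (-16, 79, 81) mm. The parked lever's rod lies in it. The plate stands 13 to 19 mm from the bolt's axis on the -x side, from y = 19 to 80 mm, its top 105 mm above the bench.
- pack: Battery pack, a grey block with black top, 46 (x) x 90 (y) x 50 mm (z), two 6 mm brass terminals on top at its -y end; about 0.4 kg. Origin: centre of its underside. Stands in the nest with its underside 12 mm above the bench; free for fingers along its 90 mm sides from 21 mm above the bench up.
- pad: Outgoing pad, flat black rubber, 150 (x) x 160 (y) x 6 mm, fixed to the bench to the left or right of the jig. Origin: centre of its underside, on the bench.
- meter: Hand multimeter lying on the bench on the other side, yellow with black face, 150 x 75 x 45 mm; origin: centre of its underside. Leave alone.

How it is judged (in metres and radians):
On the way, in this order (a step that is already met when the one before it is completed fails the run):
1. The bolt is pulled out to its stop (within 3 mm of it) while the pack is in the nest (value of joint bolt above 0.047 m and z of pack in the frame of jig below 0.02 m), for 0.1 s.
2. The lever is thrown into the notch (beyond 0.93 rad) and let go: the bolt rests parked there, out by 36 to 44.5 mm, the gripper off the jig and the pack still in the nest (value of joint lever above 0.93 rad and value of joint bolt between 0.036 and 0.0445 m and contact force between the fingers and jig below 0.1 N and z of pack in the frame of jig below 0.02 m), for 0.3 s.
3. The pack is lifted clear of the nest in the gripper, at least 25 mm up, the bolt still parked (value of joint lever above 0.93 rad and value of joint bolt between 0.036 and 0.0445 m and z of pack in the frame of jig above 0.037 m and contact force between the fingers and pack above 1 N), for 0.1 s.
4. The pack is set down on the pad while still held: it touches the pad before the gripper lets go (contact force between pack and pad above 0.5 N and contact force between the fingers and pack above 1 N), for 0.06 s.
At the end, for the whole second after the job is handed in: The bolt is still parked in the notch (lever beyond 0.93 rad, bolt out by 36 to 44.5 mm); the pack stands upright (within 0.1 rad) and at rest on the pad, its centre within 25 mm of the pad's centre; the robot touches nothing (value of joint lever above 0.93 rad and value of joint bolt between 0.036 and 0.0445 m and horizontal distance between pack and pad below 0.025 m and z of pack in the frame of pad below 0.01 m and angle between pack's own z axis and vertical below 0.1 rad and linear speed of pack below 0.02 m/s and contact force between each of the arm, the fingers and anything else below 0.1 N).
It fails at once if The meter is moved by more than 30 mm (distance of meter from where it was at the start of the episode above 0.03 m).
It fails at once if The pack is tipped by more than 0.5 rad (angle between pack's own z axis and vertical above 0.5 rad).
It also fails if it takes over 50 s, if anything falls off the work surface, if the arm or the gripper's body presses on something with over 40 N, if the wrist force passes 120 N, or if a joint passes its speed limit or range.

### The arm

A 6-joint arm with a two-finger parallel gripper is mounted at the origin on the work surface. World frame = base frame: x ahead of the robot, y to its left, z up, the work surface at z = 0. Lengths are in m, angles in degrees, forces in N, time in s.
With the tool pointing down it reaches from about 0.4 to 0.825 m from the base axis. Payload 7 kg.
Tool frame: the origin (TCP) lies on the centre line of the jaws, within the pads' length; the fingertips stand 22 mm ahead of it and the grasp point (between the pads) lies 3 mm ahead of it (ctrl.finger_overhang is the distance from the TCP to the fingertips, in m); z points along the fingers, y is the line along which they close (so a half turn about z gives the same grasp; the last joint's range is limited). The gripper opens to 88 mm and grips with 3 to 60 N. Pads are 19 mm wide; open, the fingers measure 130 mm over their backs; the gripper's body (78 mm by 193 mm) begins 47 mm behind the grasp point.
Start: joints at [79.59, 20.546, 0.682, 0, -70.136, -16.507], TCP at [0.306, 0.602, 0.249] pointing down, gripper open.
Joint ranges: [-176.03, 176.03], [-82.01, 121.73], [-58.28, 71.71], [-173.87, 95.51], [-174.79, -0.11], [-173.66, 173.66]. Speed limits (degrees/s): [136.94, 136.94, 172.46, 180, 180, 180].

### API

Orientations are given as [roll, pitch, yaw] about the fixed x, y, z axes, in that order (R = Rz(yaw) Ry(pitch) Rx(roll)).
In Python, from plant import ctrl gives the robot as it stands. The module is installed in compiled form; this text tells all that it offers.
- The arm moves only by the shell command python3 -m creep 'ROWS'. ROWS is JSON, a list of rows, each an object with "grip": the closure, from 0 (fully open) to 1 (shut); "delta_pos": the shift along the tool's x, y, z scaled (see below), a list of three; "rotation": the turn, a rotation vector about the tool's x, y, z scaled (see below), a list of three. A call has 1 to 5 rows; each row is the pose to reach, as a shift and turn from the pose commanded when the call began, along the tool's axes at that moment; what a row does not reach only later rows make up. The controller multiplies each number of a shift by 10 cm and each number of a turn by pi/2 rad. A row lasts 1/10 s, in which the tool goes at most 50 mm and 8.59 degrees, less where a joint would pass 70% of its speed; a pose out of reach is approached as far as the arm can. A call with a number of a shift or a turn outside -1 to 1 is refused whole. A call with a gripper value outside its range is refused whole. The fingers move at their own pace and stop on an object; the grip force is fixed at half the most. Time passes only in rows, so rows that repeat a pose let the fingers close. It gives the time, the measured TCP pose, the force, the opening and the grip force at its end, in the units of the state.
- ctrl.get_obs(): the state, without advancing time (a new reading comes with each control period).
- ctrl.snapshot(name): name is "scene" or "top" or "wrist"; returns a dict with "color" (480x640x3 uint8, red, green, blue), "intrinsics" (3x3 intrinsics, pixels), "distortion" ([k1, k2, p1, p2, k3] as OpenCV has them; the pictures are not rectified), "R" (3x3) and "t" (3): a world point X has camera coordinates R X + t. Camera axes: x right, y down, z forward; pixel columns grow to the right and rows downward; lengths in m; the calibration is good to about 2 mm. A picture is of the moment at which its call begins. There is no depth.
- ctrl.close_job(): hands the job in; it is judged then, once.
The state is a dict: "clock": time; "joint_pos": joint angles; "qvel": joint speeds; "tau": joint torques, N m; "tool_pos": TCP position; "orientation": TCP orientation; "force": force on the tool from outside, world axes, zero at the start; "moment": the same for the moment, N m; "opening": finger opening in m; "gripper_force": force on a finger pad.
Only numpy, scipy, OpenCV 4.12 (cv2) and the standard library are available. Lean on these libraries where they do the work, as an engineer would, in place of code of your own. Each camera call takes 0.05 s, during which the arm holds its last target. There are 200 camera calls.

## Working session

There is one attempt and no reset: what is moved stays moved. The work goes in short steps, Python scripts to look and compute and a shell command to move; the robot and the scene stay as the last step left them, time stands still between calls to the robot, and variables do not carry over. Pictures are saved under pics/ and viewed, at most 10 in all, crops included, and the job is handed in when it is done.

```bash
mkdir -p pics; cat > h.py <<'E'
import numpy as np, cv2, json
from plant import ctrl
from scipy.spatial.transform import Rotation as Ro
def snap(n,f):
    s=ctrl.snapshot(n); cv2.imwrite(f,s["color"][:,:,::-1]); 
    np.savez(f.replace('.png','.npz'),**{k:np.array(v) for k,v in s.items()}); return s
def ray(s,uv,z):
    p=cv2.undistortPoints(np.array([[uv]],float),np.array(s["intrinsics"]),np.array(s["distortion"]))[0,0]
    R=np.array(s["R"]);t=np.array(s["t"]);c=-R.T@t;d=R.T@np.array([p[0],p[1],1]);return c+d*(z-c[2])/d[2]
def proj(s,X):
    R=np.array(s["R"]);return cv2.projectPoints(np.array(X,float).reshape(-1,1,3),cv2.Rodrigues(R)[0],np.array(s["t"]),np.array(s["intrinsics"]),np.array(s["distortion"]))[0][:,0]
E
python3 - <<'E'
from h import *
for n in("scene","top"): 
    s=snap(n,f"pics/{n}0.png"); R=np.array(s["R"]);print(n,-R.T@np.array(s["t"]))
print(ctrl.get_obs())
E
```

```text
scene [1.0775231  0.04862135 0.9821012 ]
top [ 0.36657587 -0.00176496  1.40580932]
{'clock': 0.1, 'joint_pos': array([ 7.95883376e+01,  2.05879989e+01,  6.38357534e-01, -1.57698245e-02,
       -7.01353326e+01, -1.65071303e+01]), 'qvel': array([-0.05943401, -0.15395637,  0.05971164,  0.12946389,  0.02799686,
       -0.09613041]), 'tau': array([-1.69140367e-03, -5.84164810e+01,  2.93749845e+01,  7.01539323e+00,
        1.01023683e-02, -5.35058905e-05]), 'tool_pos': array([0.3054378 , 0.60148982, 0.24770994]), 'orientation': array([ 1.79914316e+02, -9.93165233e-03, -2.69241548e+01]), 'force': array([ 0.1130678 , -0.54632539,  0.3037959 ]), 'moment': array([ 0.00735301, -0.04210561,  0.00220657]), 'gripper_force': 0.0, 'opening': 0.08740016641518682}
```

View pics/top0.png

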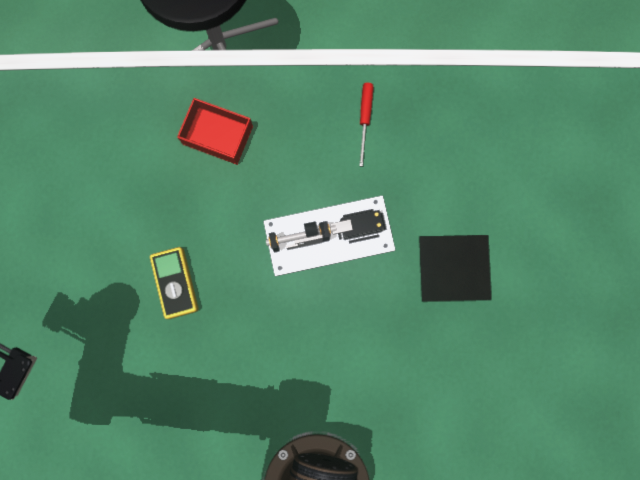

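View pics/scene0.png

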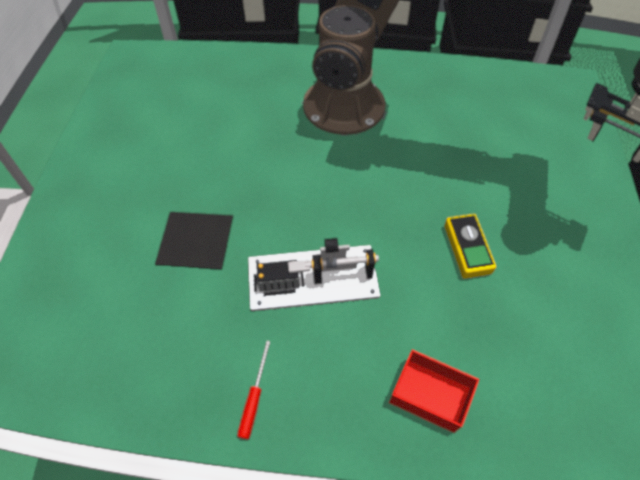

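The top view shows the jig plate at about (330,235), with the pack at its right end and the lever drum at about (311,228). The pad is at about (455,268) and the meter at about (174,283). The scene view agrees, with the drum at about (331,245).

```bash
python3 - <<'E'
from h import *
for n in("top","scene"):
    s=dict(np.load(f"pics/{n}0.npz")); c=s["color"]; hsv=cv2.cvtColor(c,cv2.COLOR_RGB2HSV)
    roi=np.zeros((480,640),np.uint8)
    (x0,y0,x1,y1)=(250,185,405,285) if n=="top" else (235,235,390,315)
    roi[y0:y1,x0:x1]=1
    m=((hsv[...,1]<60)&(roi>0)).astype(np.uint8)
    k=max(cv2.findContours(m,0,1)[0],key=cv2.contourArea)
    if n=="top":
        b=cv2.boxPoints(cv2.minAreaRect(k))
    else: b=cv2.approxPolyDP(cv2.convexHull(k),6,True)[:,0]
    W=np.array([ray(s,p,.012) for p in b]);print(n,b.tolist());print("plate",W.round(4).tolist(),W.mean(0))
    print("sides",np.linalg.norm(W-np.roll(W,-1,0),axis=1))
    for i in range(len(W)): d=W[(i+1)%len(W)]-W[i];print(np.degrees(np.arctan2(d[1],d[0])))
    (x0,y0,x1,y1)=(410,225,500,310) if n=="top" else (145,200,245,280)
    roi[:]=0;roi[y0:y1,x0:x1]=1
    m=((c.max(2)<60)&(roi>0)).astype(np.uint8)
    k=max(cv2.findContours(m,0,1)[0],key=cv2.contourArea)
    b=cv2.approxPolyDP(cv2.convexHull(k),6,True)[:,0]
    W=np.array([ray(s,p,.006) for p in b]);print("pad",W.round(4).tolist(),W.mean(0))
s=dict(np.load("pics/top0.npz"))["color"][185:285,250:410]
cv2.imwrite("pics/c1.png",cv2.resize(s[:,:,::-1],None,fx=5,fy=5,interpolation=2))
E
```

```text
top [[260.91363525390625, 220.13314819335938], [383.28997802734375, 194.05294799804688], [395.33087158203125, 250.55245971679688], [272.95452880859375, 276.6326599121094]]
plate [[0.5948, 0.1266, 0.012], [0.6547, -0.1541, 0.012], [0.524, -0.1794, 0.012], [0.4654, 0.0983, 0.012]] [ 0.55968509 -0.02714295  0.012     ]
sides [0.28699479 0.13310256 0.28372528 0.13245849]
-77.95300824357757
-169.05390342510267
101.92150105839426
12.355354728162107
pad [[0.56, -0.3897, 0.006], [0.4157, -0.3939, 0.006], [0.4119, -0.2387, 0.006], [0.5557, -0.2373, 0.006]] [ 0.48582407 -0.3148667   0.006     ]
scene [[370, 245], [378, 297], [250, 309], [248, 257], [332, 239]]
plate [[0.4684, 0.0942, 0.012], [0.5986, 0.1179, 0.012], [0.6535, -0.1524, 0.012], [0.5267, -0.179, 0.012], [0.4605, 0.0061, 0.012]] [ 0.5415247  -0.02264881  0.012     ]
sides [0.13236714 0.27577605 0.1295444  0.19658859 0.08843453]
10.31302478230667
-78.53041018683692
-168.1453739308033
109.6804862171713
84.86093067638379
pad [[0.4185, -0.389, 0.006], [0.4172, -0.2411, 0.006], [0.5581, -0.2411, 0.006], [0.5596, -0.388, 0.006]] [ 0.48834602 -0.31481074  0.006     ]
```

View pics/c1.png

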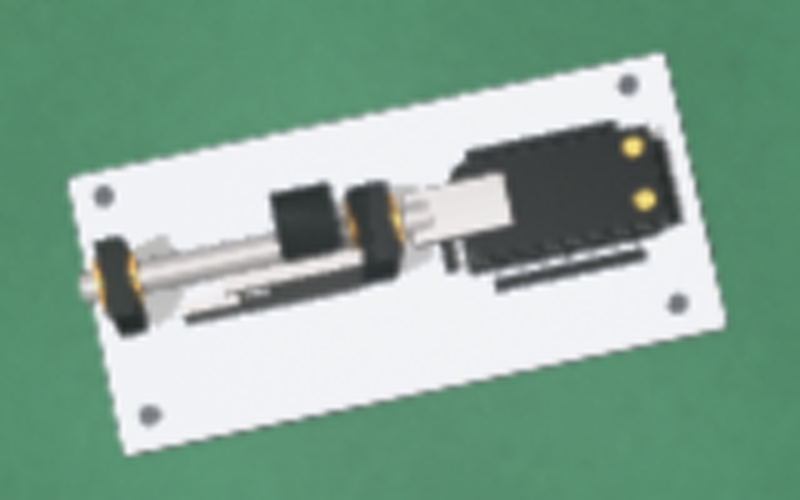

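The enlarged plate corners are at crop (72,180), (663,53), (727,327) and (125,455). The drum spans about (272–340, 185–258), the nose tip is at (510,200), and the plate notch is near (240,295).

```bash
python3 - <<'E'
from h import *
s=dict(np.load("pics/top0.npz"));q=dict(np.load("pics/scene0.npz"))
f=lambda u,v:(250+(u+.5)/5-.5,185+(v+.5)/5-.5)
W=np.array([ray(s,f(*p),.012) for p in[(72,180),(663,53),(727,327),(125,455)]]);print(W,W.mean(0),np.linalg.norm(W-np.roll(W,-1,0),axis=1))
for i in range(4): d=W[(i+1)%4]-W[i];print(np.degrees(np.arctan2(d[1],d[0])))
for i,j in((0,3),(1,2)): pass
yaw=np.radians(11.6);R=np.array([[np.cos(yaw),-np.sin(yaw)],[np.sin(yaw),np.cos(yaw)]])
C=(W.mean(0)[:2]+np.array([.5618,-.0298]))/2;print("C",C)
J=lambda P:(R.T@(P[:2]-C)*1000).round(1)
print("drum top(153)",J(ray(s,f(300,187),.139)),J(ray(s,f(307,256),.139)),J(ray(s,f(308,222),.15)))
print("bolt axis", [J(ray(s,f(*p),.071)) for p in((140,273),(275,247),(88,285))])
print("terminals",[J(ray(s,f(*p),.068)) for p in((632,147),(645,200))])
print("scene drum",J(ray(q,(331.5,240),.153)))
c=q["color"][215:325,230:395]
cv2.imwrite("pics/c2.png",cv2.resize(c[:,:,::-1],None,fx=4.8,fy=4.8,interpolation=2))
E
```

```text
[[ 0.59364844  0.11952201  0.012     ]
 [ 0.65197358 -0.15152414  0.012     ]
 [ 0.52523672 -0.17861957  0.012     ]
 [ 0.46769411  0.0945448   0.012     ]] [ 0.55963821 -0.02901923  0.012     ] [0.2772505  0.12960091 0.27915932 0.12840698]
-77.85597233973985
-167.93224430398445
101.89555033229419
11.216452553980032
C [ 0.56071911 -0.02940961]
drum top(153) [17.5 40.4] [-11.4  43.4] [ 0.8 40.4]
bolt axis [array([  5.4, 115. ]), array([ 4.6, 55.1]), array([  4.9, 138.3])]
terminals [array([  16.6, -107.3]), array([  -7.6, -107.8])]
scene drum [ 0.3 41.7]
```

View pics/c2.png

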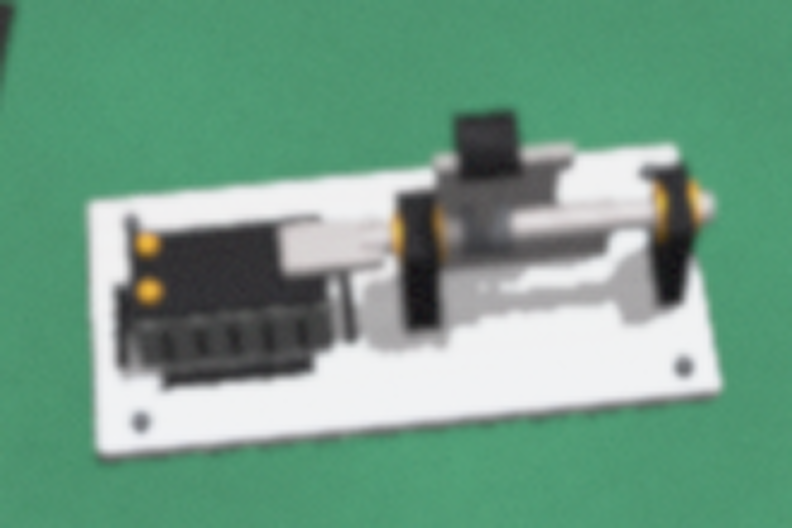

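The scene crop shows the drum at about (487,140), terminals at (148,243) and (149,290), and the nose end at (285,247). Next I'll triangulate these while moving toward the jig.

```bash
cat >> h.py <<'E'
C=np.array([.5607,-.0294]);YAW=11.6
def w(jx,jy,z):
    a=np.radians(YAW);return np.array([C[0]+(jx*np.cos(a)-jy*np.sin(a))/1e3,C[1]+(jx*np.sin(a)+jy*np.cos(a))/1e3,z/1e3])
def go(p,yaw=None):
    o=ctrl.get_obs();R=Ro.from_euler('xyz',o["orientation"],degrees=True)
    print("at",o["tool_pos"].round(4),o["orientation"].round(2),"t",round(o["clock"],2),"F",np.round(o["force"],1),"open",round(o["opening"],4),"gf",round(o["gripper_force"],1))
    print("shift",(R.inv().apply(np.array(p)-o["tool_pos"])*10).round(3))
    if yaw is not None: print("rot",((R.inv()*Ro.from_euler('xyz',[180,0,yaw],degrees=True)).as_rotvec()/(np.pi/2)).round(3))
def tri(s,a,q,b):
    A=[];B=[]
    for S,u in((s,a),(q,b)):
        R=np.array(S["R"]);c=-R.T@np.array(S["t"]);d=ray(S,u,0)-c;d/=np.linalg.norm(d);M=np.eye(3)-np.outer(d,d);A.append(M);B.append(M@c)
    return np.linalg.solve(A[0]+A[1],B[0]+B[1])
def J(P):
    a=np.radians(YAW);d=(np.array(P[:2])-C)*1000;return np.array([d[0]*np.cos(a)+d[1]*np.sin(a),-d[0]*np.sin(a)+d[1]*np.cos(a),P[2]*1000]).round(1)
E
python3 - <<'E'
from h import *
s=dict(np.load("pics/top0.npz"));q=dict(np.load("pics/scene0.npz"))
f=lambda u,v:(250+(u+.5)/5-.5,185+(v+.5)/5-.5)
g=lambda u,v:(230+(u+.5)/4.8-.5,215+(v+.5)/4.8-.5)
for n,a,b in(("T1",(632,147),(149,290)),("T2",(645,200),(148,243)),("nose corner",(510,222),(281,228)),("boltend",(88,285),(706,206)),("drum",(305,205),(487,132))):
    print(n,J(tri(s,f(*a),q,g(*b))))
print("scene terms",J(ray(q,g(149,290),.067)),J(ray(q,g(148,243),.067)))
go(w(2,40,230),YAW)
E
python3 -m creep '[{"grip":0,"delta_pos":[0.33,0.28,0],"rotation":[0,0,0]},{"grip":0,"delta_pos":[0.66,0.56,0],"rotation":[0,0,0]},{"grip":0,"delta_pos":[1,0.85,0],"rotation":[0,0,0]},{"grip":0,"delta_pos":[1,0.85,0],"rotation":[0,0,0]}]'
```

```text
T1 [  16.6 -107.7   67.4]
T2 [  -7.4 -107.8   66.7]
nose corner [ -5.6 -48.   72. ]
boltend [  4.4 138.1  74.3]
drum [  7.   40.2 156.2]
scene terms [  16.4 -108.1   67. ] [  -7.2 -107.6   67. ]
at [0.3054 0.6015 0.2477] [ 1.7991e+02 -1.0000e-02 -2.6920e+01] t 0.1 F [ 0.1 -0.5  0.3] open 0.0874 gf 0.0
shift [4.899 4.144 0.184]
rot [ 0.001  0.    -0.428]
clock: 0.5
tool_pos: [0.3573, 0.4765, 0.2488]
orientation: [179.9, 0.0, -27.1]
force: [1.0, 1.1, 0.1]
opening: 0.0879
gripper_force: 0.0
```

```bash
sed -i 's/^C=.*;YAW/C=np.array([.5652,-.0285]);YAW/' h.py
M() { :; }
python3 -m creep '[{"grip":0,"delta_pos":[0.35,0.3,0],"rotation":[0,0,0]},{"grip":0,"delta_pos":[0.7,0.6,0],"rotation":[0,0,0]},{"grip":0,"delta_pos":[1,0.85,0],"rotation":[0,0,0]}]'>/dev/null
python3 -m creep '[{"grip":0,"delta_pos":[0.35,0.3,0],"rotation":[0,0,0]},{"grip":0,"delta_pos":[0.7,0.6,0],"rotation":[0,0,0]},{"grip":0,"delta_pos":[1,0.85,0],"rotation":[0,0,0]}]'>/dev/null
python3 -m creep '[{"grip":0,"delta_pos":[0.35,0.3,0],"rotation":[0,0,-0.09]},{"grip":0,"delta_pos":[0.7,0.6,0],"rotation":[0,0,-0.18]},{"grip":0,"delta_pos":[1,0.85,0],"rotation":[0,0,-0.27]},{"grip":0,"delta_pos":[1,0.85,0],"rotation":[0,0,-0.36]},{"grip":0,"delta_pos":[1,0.85,0],"rotation":[0,0,-0.428]}]'
python3 -c "
from h import *
go(w(0,40,230),YAW)"
```

```text
clock: 1.6
tool_pos: [0.5086, 0.1162, 0.2482]
orientation: [180.0, 0.0, 11.8]
force: [0.6, 0.1, -0.5]
opening: 0.0873
gripper_force: 0.0
at [0.5086 0.1162 0.2482] [1.7999e+02 5.0000e-02 1.1790e+01] t 1.6 F [ 0.6  0.1 -0.5] open 0.0873 gf 0.0
shift [0.26  1.132 0.182]
rot [0.    0.001 0.002]
```

```bash

python3 -m creep '[{"grip":0,"delta_pos":[0.13,0.5,0],"rotation":[0,0,0]},{"grip":0,"delta_pos":[0.26,1,0],"rotation":[0,0,0]},{"grip":0,"delta_pos":[0.26,1,0.18],"rotation":[0,0,0]},{"grip":0,"delta_pos":[0.26,1,0.18],"rotation":[0,0,0]},{"grip":0,"delta_pos":[0.26,1,0.18],"rotation":[0,0,0]}]'
python3 -c "
from h import *
s=snap('wrist','pics/w1.png')
go(w(0,40,142),YAW)
print(proj(s,[w(0,40,139),w(0,40,153.5),w(0,27,153.5),w(0,53,153.5),w(-16,79,81),w(0,-75,62)]).round(1).tolist())"
```

```text
clock: 2.1
tool_pos: [0.5536, 0.025, 0.2303]
orientation: [180.0, 0.1, 11.6]
force: [0.3, 0.2, 0.6]
opening: 0.0877
gripper_force: 0.0
at [0.5539 0.0255 0.2309] [1.7999e+02 1.0000e-02 1.1640e+01] t 2.15 F [0.1 0.1 1. ] open 0.0878 gf 0.0
shift [0.003 0.151 0.889]
rot [0. 0. 0.]
[[339.7, 256.2], [341.3, 264.1], [364.8, 264.0], [317.8, 264.1], [281.6, 253.4], [482.6, 226.1]]
```

View pics/w1.png

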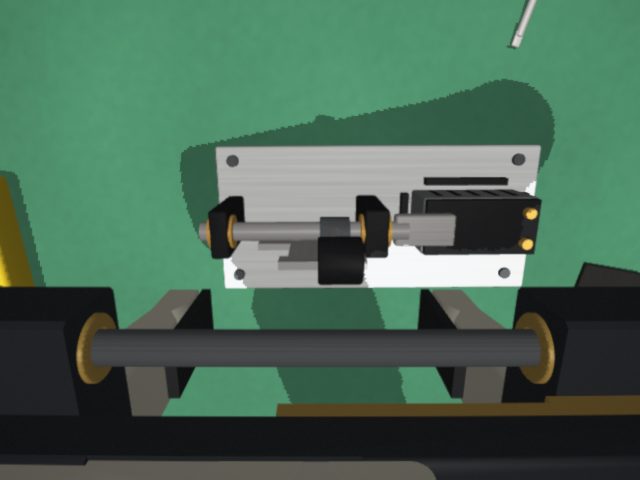

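The wrist view shows the drum at (341,260), spanning columns 318–365, which matches the projection. I'll descend and pinch it.

```bash

python3 -m creep '[{"grip":0,"delta_pos":[0,0.15,0],"rotation":[0,0,0]},{"grip":0,"delta_pos":[0,0.15,0.3],"rotation":[0,0,0]},{"grip":0,"delta_pos":[0,0.15,0.6],"rotation":[0,0,0]},{"grip":0,"delta_pos":[0,0.15,0.88],"rotation":[0,0,0]},{"grip":0,"delta_pos":[0,0.15,0.88],"rotation":[0,0,0]}]'
python3 -m creep '[{"grip":1,"delta_pos":[0,0,0],"rotation":[0,0,0]},{"grip":1,"delta_pos":[0,0,0],"rotation":[0,0,0]},{"grip":1,"delta_pos":[0,0,0],"rotation":[0,0,0]},{"grip":1,"delta_pos":[0,0,0],"rotation":[0,0,0]},{"grip":1,"delta_pos":[0,0,0],"rotation":[0,0,0]}]'
python3 -c "
from h import *
go(w(0,90,142),YAW)"
```

```text
clock: 2.65
tool_pos: [0.5548, 0.01, 0.1398]
orientation: [180.0, 0.3, 11.6]
force: [-0.3, -0.3, 0.4]
opening: 0.0877
gripper_force: 0.0
clock: 3.15
tool_pos: [0.5572, 0.0103, 0.1433]
orientation: [-180.0, -0.1, 11.6]
force: [0.6, -0.2, -1.0]
opening: 0.053
gripper_force: 0.0
at [0.5572 0.0103 0.1433] [-1.7999e+02 -7.0000e-02  1.1610e+01] t 3.15 F [ 0.6 -0.2 -1. ] open 0.053 gf 0.0
shift [ 0.    -0.504  0.013]
rot [-0.    -0.001  0.   ]
```

```bash

for i in 1 2; do python3 -m creep '[{"grip":1,"delta_pos":[0,0,0],"rotation":[0,0,0]},{"grip":1,"delta_pos":[0,0,0],"rotation":[0,0,0]},{"grip":1,"delta_pos":[0,0,0],"rotation":[0,0,0]},{"grip":1,"delta_pos":[0,0,0],"rotation":[0,0,0]}]'; done
python3 -c "
from h import *
go(w(0,90,142),YAW)"
```

```text
clock: 3.55
tool_pos: [0.5569, 0.0108, 0.1426]
orientation: [-179.9, -0.0, 11.6]
force: [-1.4, 3.1, 0.8]
opening: 0.0253
gripper_force: 30.0
clock: 3.95
tool_pos: [0.5569, 0.0107, 0.1426]
orientation: [-180.0, -0.0, 11.6]
force: [-2.4, 5.0, 1.8]
opening: 0.0258
gripper_force: 30.0
at [0.5569 0.0107 0.1426] [-1.7997e+02 -1.0000e-02  1.1620e+01] t 3.95 F [-2.4  5.   1.8] open 0.0258 gf 30.0
shift [ 0.003 -0.499  0.006]
rot [-0. -0.  0.]
```

```bash

python3 -m creep '[{"grip":1,"delta_pos":[0,-0.1,0],"rotation":[0,0,0]},{"grip":1,"delta_pos":[0,-0.22,0],"rotation":[0,0,0]},{"grip":1,"delta_pos":[0,-0.34,0],"rotation":[0,0,0]},{"grip":1,"delta_pos":[0,-0.44,0],"rotation":[0,0,0]},{"grip":1,"delta_pos":[0,-0.5,0],"rotation":[0,0,0]}]'
python3 -m creep '[{"grip":1,"delta_pos":[0,0,0],"rotation":[0,0,0]},{"grip":1,"delta_pos":[0,0,0],"rotation":[0,0,0]},{"grip":1,"delta_pos":[0,0,0],"rotation":[0,0,0]}]'
python3 -c "
from h import *
o=ctrl.get_obs();print(J(o['tool_pos']))
go(w(0,90,142),YAW)"
```

```text
clock: 4.45
tool_pos: [0.5469, 0.0578, 0.1426]
orientation: [179.8, 0.1, 11.6]
force: [4.1, -11.2, -1.5]
opening: 0.026
gripper_force: 30.0
clock: 4.75
tool_pos: [0.547, 0.0573, 0.1426]
orientation: [179.8, 0.1, 11.6]
force: [3.7, -9.9, -1.6]
opening: 0.0261
gripper_force: 30.0
[ -0.6  87.7 142.6]
at [0.547  0.0573 0.1426] [1.7982e+02 6.0000e-02 1.1620e+01] t 4.75 F [ 3.7 -9.9 -1.6] open 0.0261 gf 30.0
shift [ 0.006 -0.023  0.006]
rot [0.002 0.001 0.   ]
```

```bash

python3 -m creep '[{"grip":1,"delta_pos":[0,-0.02,0],"rotation":[0,0,0]},{"grip":1,"delta_pos":[0,-0.035,0],"rotation":[0,0,0]},{"grip":1,"delta_pos":[0,-0.035,0],"rotation":[0,0,0]},{"grip":1,"delta_pos":[0,-0.035,0],"rotation":[0,0,0]}]'
python3 -c "
from h import *
o=ctrl.get_obs();print(J(o['tool_pos']),o['force'])
import numpy as np
for a in (.15,.3,.45,.6,.75,.9,1.03,1.1): print(a,(np.array([-68*np.sin(a),68*(1-np.cos(a))])/100).round(3))"
```

```text
clock: 5.15
tool_pos: [0.5463, 0.0603, 0.1426]
orientation: [179.8, 0.1, 11.6]
force: [4.6, -11.5, -0.0]
opening: 0.0256
gripper_force: 30.0
[ -0.7  90.8 142.6] [  4.5541083  -11.53824616  -0.02278706]
0.15 [-0.102  0.008]
0.3 [-0.201  0.03 ]
0.45 [-0.296  0.068]
0.6 [-0.384  0.119]
0.75 [-0.464  0.182]
0.9 [-0.533  0.257]
1.03 [-0.583  0.33 ]
1.1 [-0.606  0.372]
```

The bolt is at its stop, so I'll throw the lever along its arc.

```bash

python3 -m creep '[{"grip":1,"delta_pos":[-0.1,-0.005,0.008],"rotation":[0,0,0]},{"grip":1,"delta_pos":[-0.2,-0.005,0.03],"rotation":[0,0,0]},{"grip":1,"delta_pos":[-0.3,-0.005,0.068],"rotation":[0,0,0]},{"grip":1,"delta_pos":[-0.385,-0.005,0.119],"rotation":[0,0,0]},{"grip":1,"delta_pos":[-0.385,-0.005,0.119],"rotation":[0,0,0]}]'
python3 -c "
from h import *
o=ctrl.get_obs();print(J(o['tool_pos']),o['force'])"
```

```text
clock: 5.65
tool_pos: [0.5088, 0.0526, 0.1315]
orientation: [179.8, -0.1, 11.6]
force: [5.9, -16.7, 2.3]
opening: 0.0259
gripper_force: 30.0
[-38.9  90.8 131.5] [  5.86823882 -16.74877121   2.27687257]
```

```bash

python3 -m creep '[{"grip":1,"delta_pos":[-0.08,0,0.063],"rotation":[0,0,0]},{"grip":1,"delta_pos":[-0.15,0,0.138],"rotation":[0,0,0]},{"grip":1,"delta_pos":[-0.2,0,0.21],"rotation":[0,0,0]},{"grip":1,"delta_pos":[-0.22,0,0.25],"rotation":[0,0,0]},{"grip":1,"delta_pos":[-0.22,0,0.25],"rotation":[0,0,0]}]'
python3 -c "
from h import *
o=ctrl.get_obs();print(J(o['tool_pos']),o['force'])"
```

```text
clock: 6.15
tool_pos: [0.4858, 0.0478, 0.1057]
orientation: [179.8, 0.2, 11.6]
force: [2.3, -17.2, 4.4]
opening: 0.0262
gripper_force: 30.0
[-62.4  90.7 105.7] [  2.29433196 -17.19749497   4.37774168]
```

```bash

python3 -m creep '[{"grip":1,"delta_pos":[0,0.04,0],"rotation":[0,0,0]},{"grip":1,"delta_pos":[0,0.08,0],"rotation":[0,0,0]},{"grip":1,"delta_pos":[0,0.11,0],"rotation":[0,0,0]},{"grip":1,"delta_pos":[0,0.11,0],"rotation":[0,0,0]},{"grip":1,"delta_pos":[0,0.11,0],"rotation":[0,0,0]}]'
python3 -c "
from h import *
o=ctrl.get_obs();print(J(o['tool_pos']),o['force'])"
```

```text
clock: 6.65
tool_pos: [0.488, 0.0379, 0.1057]
orientation: [179.8, 0.2, 11.6]
force: [-0.8, -10.6, 5.2]
opening: 0.0259
gripper_force: 30.0
[-62.3  80.6 105.7] [ -0.82288611 -10.63390889   5.22285136]
```

```bash

python3 -m creep '[{"grip":1,"delta_pos":[0,0.015,0],"rotation":[0,0,0]},{"grip":1,"delta_pos":[0,0.03,0],"rotation":[0,0,0]},{"grip":1,"delta_pos":[0,0.03,0],"rotation":[0,0,0]}]'
python3 -c "
from h import *
o=ctrl.get_obs();print(J(o['tool_pos']),o['force'])
snap('wrist','pics/w2.png')"
```

```text
clock: 6.95
tool_pos: [0.4883, 0.0362, 0.1057]
orientation: [179.9, 0.1, 11.6]
force: [-5.0, -2.4, 6.5]
opening: 0.0259
gripper_force: 30.0
[-62.3  78.8 105.7] [-4.99016376 -2.38320432  6.47749995]
```

View pics/w2.png

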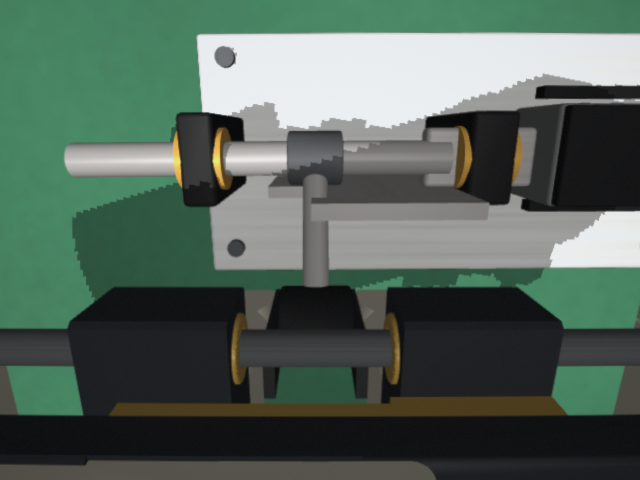

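The picture shows the rod at (316,230) resting in the plate's notch, and the bolt force has dropped off. I'll open and rise.

```bash

python3 -m creep '[{"grip":0,"delta_pos":[0,0,0],"rotation":[0,0,0]},{"grip":0,"delta_pos":[0,0,0],"rotation":[0,0,0]},{"grip":0,"delta_pos":[0,0,0],"rotation":[0,0,0]},{"grip":0,"delta_pos":[0,0,0],"rotation":[0,0,0]},{"grip":0,"delta_pos":[0,0,0],"rotation":[0,0,0]}]'
python3 -m creep '[{"grip":0,"delta_pos":[0,0,0],"rotation":[0,0,0]},{"grip":0,"delta_pos":[0,0,-0.2],"rotation":[0,0,0]},{"grip":0,"delta_pos":[0,0,-0.6],"rotation":[0,0,0]},{"grip":0,"delta_pos":[0,0,-1],"rotation":[0,0,0]},{"grip":0,"delta_pos":[0,0,-1],"rotation":[0,0,0]}]'
python3 -c "
from h import *
snap('wrist','pics/w3.png')
go(w(0,-75,200),YAW+90)
go(w(0,-75,200),YAW-90)
print(ctrl.get_obs()['joint_pos'])"
```

```text
clock: 7.5
tool_pos: [0.4897, 0.0373, 0.1056]
orientation: [180.0, -0.0, 11.6]
force: [0.1, -0.9, -0.1]
opening: 0.0603
gripper_force: 0.0
clock: 8.0
tool_pos: [0.4926, 0.0381, 0.2112]
orientation: [-180.0, -0.5, 11.7]
force: [-0.7, -0.5, 0.3]
opening: 0.0872
gripper_force: 0.0
at [0.4912 0.0378 0.2085] [-179.93   -0.33   11.62] t 8.05 F [-0.6 -0.2 -1.3] open 0.0873 gf 0.0
shift [0.591 1.549 0.087]
rot [ 0.002 -0.003 -1.   ]
at [0.4912 0.0378 0.2085] [-179.93   -0.33   11.62] t 8.05 F [-0.6 -0.2 -1.3] open 0.0873 gf 0.0
shift [0.591 1.549 0.087]
rot [-0.003 -0.002  1.   ]
[ 2.73384242e+01  4.88189657e+00 -2.54009333e+01  2.97208771e-02
 -5.93815272e+01  7.42638772e+01]
```

View pics/w3.png

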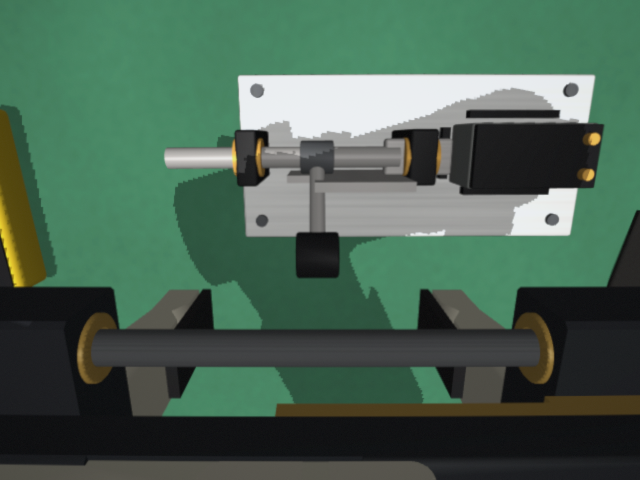

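The lever is parked: the drum is at (318,255), thrown over, and the bolt is clear of the pack. Next is moving above the pack and turning 90°.

```bash

python3 -m creep '[{"grip":0,"delta_pos":[0.2,0.3,0],"rotation":[0,0,0.09]},{"grip":0,"delta_pos":[0.4,0.7,0],"rotation":[0,0,0.18]},{"grip":0,"delta_pos":[0.59,1,0],"rotation":[0,0,0.27]},{"grip":0,"delta_pos":[0.59,1,0],"rotation":[0,0,0.36]},{"grip":0,"delta_pos":[0.59,1,0],"rotation":[0,0,0.45]}]'
python3 -c "
from h import *
go(w(0,-75,200),YAW-90)"
```

```text
clock: 8.55
tool_pos: [0.5673, -0.05, 0.2037]
orientation: [179.9, 0.1, -29.4]
force: [-0.6, -0.7, -0.1]
opening: 0.0875
gripper_force: 0.0
at [ 0.5673 -0.05    0.2037] [ 1.7989e+02  1.4000e-01 -2.9360e+01] t 8.55 F [-0.6 -0.7 -0.1] open 0.0875 gf 0.0
shift [0.368 0.389 0.037]
rot [0.002 0.001 0.545]
```

```bash

python3 -m creep '[{"grip":0,"delta_pos":[0.18,0.2,0],"rotation":[0,0,0.09]},{"grip":0,"delta_pos":[0.37,0.39,0],"rotation":[0,0,0.18]},{"grip":0,"delta_pos":[0.37,0.39,0],"rotation":[0,0,0.27]},{"grip":0,"delta_pos":[0.37,0.39,0],"rotation":[0,0,0.36]},{"grip":0,"delta_pos":[0.37,0.39,0],"rotation":[0,0,0.45]}]'
python3 -m creep '[{"grip":0,"delta_pos":[0,0,0],"rotation":[0,0,0.09]},{"grip":0,"delta_pos":[0,0,0],"rotation":[0,0,0.09]},{"grip":0,"delta_pos":[0,0,0],"rotation":[0,0,0.09]}]'
python3 -c "
from h import *
s=snap('wrist','pics/w4.png')
go(w(0,-75,48),YAW-90)
print(proj(s,[w(x,y,62) for x,y in((23,-30),(-23,-30),(-23,-120),(23,-120))]+[w(12,-107.7,67),w(-12,-107.7,67)]).round(0).tolist())"
```

```text
clock: 9.05
tool_pos: [0.5804, -0.1012, 0.2042]
orientation: [179.9, 0.0, -69.8]
force: [-0.0, -0.5, 1.0]
opening: 0.0875
gripper_force: 0.0
clock: 9.35
tool_pos: [0.5807, -0.1009, 0.2048]
orientation: [179.9, 0.0, -77.3]
force: [0.1, -0.5, -0.3]
opening: 0.088
gripper_force: 0.0
at [ 0.5808 -0.1009  0.205 ] [ 1.7994e+02  1.0000e-02 -7.7270e+01] t 9.4 F [-0.1  0.5 -1.3] open 0.0875 gf 0.0
shift [0.01  0.006 1.57 ]
rot [0.001 0.    0.013]
[[281.0, 295.0], [343.0, 296.0], [348.0, 174.0], [281.0, 172.0], [297.0, 192.0], [332.0, 192.0]]
```

View pics/w4.png

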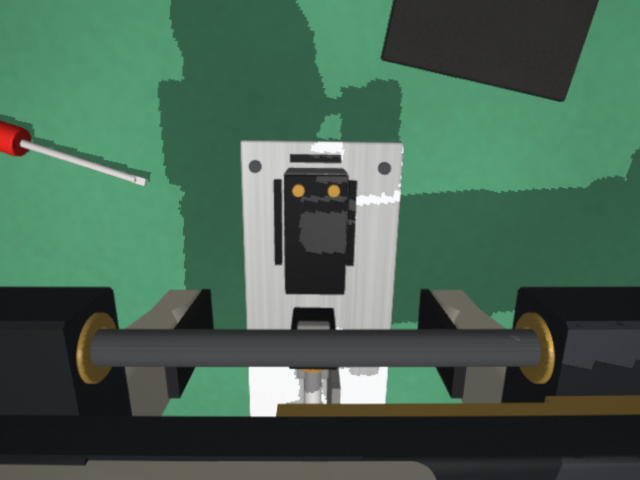

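The picture shows the pack at columns 284–347 with terminals at (298,190) and (334,190), within 2 mm of the prediction. I'll go down and grip it.

```bash

python3 -m creep '[{"grip":0,"delta_pos":[0.01,0.015,0.3],"rotation":[0,0,0.013]},{"grip":0,"delta_pos":[0.01,0.015,0.7],"rotation":[0,0,0.013]},{"grip":0,"delta_pos":[0.01,0.015,1],"rotation":[0,0,0.013]},{"grip":0,"delta_pos":[0.01,0.015,1],"rotation":[0,0,0.013]}]'
python3 -m creep '[{"grip":0,"delta_pos":[0,0,0.2],"rotation":[0,0,0]},{"grip":0,"delta_pos":[0,0,0.4],"rotation":[0,0,0]},{"grip":0,"delta_pos":[0,0,0.55],"rotation":[0,0,0]},{"grip":0,"delta_pos":[0,0,0.55],"rotation":[0,0,0]},{"grip":0,"delta_pos":[0,0,0.55],"rotation":[0,0,0]}]'
python3 -m creep '[{"grip":1,"delta_pos":[0,0,0],"rotation":[0,0,0]},{"grip":1,"delta_pos":[0,0,0],"rotation":[0,0,0]},{"grip":1,"delta_pos":[0,0,0],"rotation":[0,0,0]},{"grip":1,"delta_pos":[0,0,0],"rotation":[0,0,0]},{"grip":1,"delta_pos":[0,0,0],"rotation":[0,0,0]}]'
python3 -m creep '[{"grip":1,"delta_pos":[0,0,0],"rotation":[0,0,0]},{"grip":1,"delta_pos":[0,0,0],"rotation":[0,0,0]},{"grip":1,"delta_pos":[0,0,0],"rotation":[0,0,0]},{"grip":1,"delta_pos":[0,0,0],"rotation":[0,0,0]},{"grip":1,"delta_pos":[0,0,0],"rotation":[0,0,0]}]'
```

```text
clock: 9.8
tool_pos: [0.5767, -0.1023, 0.1014]
orientation: [179.6, 0.1, -78.6]
force: [-1.1, 0.3, 0.7]
opening: 0.0877
gripper_force: 0.0
clock: 10.3
tool_pos: [0.5807, -0.1022, 0.052]
orientation: [-179.9, -0.0, -78.6]
force: [0.4, 0.1, 1.0]
opening: 0.0872
gripper_force: 0.0
clock: 10.8
tool_pos: [0.5799, -0.1022, 0.0509]
orientation: [-180.0, -0.0, -78.7]
force: [0.2, 0.9, 0.7]
opening: 0.0532
gripper_force: 0.0
clock: 11.3
tool_pos: [0.5802, -0.1022, 0.0508]
orientation: [-180.0, -0.0, -78.7]
force: [0.8, -0.1, 1.2]
opening: 0.0456
gripper_force: 30.0
```

```bash

python3 -m creep '[{"grip":1,"delta_pos":[0,0,-0.1],"rotation":[0,0,0]},{"grip":1,"delta_pos":[0,0,-0.3],"rotation":[0,0,0]},{"grip":1,"delta_pos":[0,0,-0.55],"rotation":[0,0,0]},{"grip":1,"delta_pos":[0,0,-0.8],"rotation":[0,0,0]},{"grip":1,"delta_pos":[0,0,-0.8],"rotation":[0,0,0]}]'
python3 -c "
from h import *
go([.487,-.315,.13],-90)"
```

```text
clock: 11.8
tool_pos: [0.5811, -0.1022, 0.1341]
orientation: [-179.7, -0.0, -78.6]
force: [0.7, 0.6, -3.8]
opening: 0.046
gripper_force: 30.0
at [ 0.5811 -0.1022  0.1341] [-1.7974e+02 -4.0000e-02 -7.8650e+01] t 11.8 F [ 0.7  0.6 -3.8] open 0.046 gf 30.0
shift [1.901 1.342 0.036]
rot [-0.003 -0.     0.126]
```

```bash

python3 -m creep '[{"grip":1,"delta_pos":[0.12,0.08,0],"rotation":[0,0,0]},{"grip":1,"delta_pos":[0.35,0.25,0],"rotation":[0,0,0]},{"grip":1,"delta_pos":[0.6,0.42,0],"rotation":[0,0,0]},{"grip":1,"delta_pos":[0.84,0.6,0],"rotation":[0,0,0]},{"grip":1,"delta_pos":[0.95,0.67,0],"rotation":[0,0,0]}]'
python3 -m creep '[{"grip":1,"delta_pos":[0.2,0.15,0],"rotation":[0,0,0]},{"grip":1,"delta_pos":[0.45,0.32,0],"rotation":[0,0,0]},{"grip":1,"delta_pos":[0.7,0.5,0],"rotation":[0,0,0]},{"grip":1,"delta_pos":[0.88,0.62,0],"rotation":[0,0,0]},{"grip":1,"delta_pos":[0.95,0.67,0],"rotation":[0,0,0]}]'
python3 -m creep '[{"grip":1,"delta_pos":[0,0,0],"rotation":[0,0,0]},{"grip":1,"delta_pos":[0,0,0],"rotation":[0,0,0]}]'
python3 -c "
from h import *
go([.487,-.315,.045],-78.6)"
```

```text
clock: 12.3
tool_pos: [0.5296, -0.2104, 0.1289]
orientation: [179.8, 0.1, -78.8]
force: [-1.3, 0.8, -4.9]
opening: 0.0457
gripper_force: 30.0
clock: 12.8
tool_pos: [0.4837, -0.3162, 0.1293]
orientation: [179.9, 0.1, -78.8]
force: [0.2, -0.1, -5.0]
opening: 0.0459
gripper_force: 30.0
clock: 13.0
tool_pos: [0.4854, -0.3145, 0.13]
orientation: [179.9, 0.0, -78.7]
force: [0.4, 1.0, -3.6]
opening: 0.0457
gripper_force: 30.0
at [ 0.4854 -0.3145  0.13  ] [ 1.7995e+02  4.0000e-02 -7.8700e+01] t 13.0 F [ 0.4  1.  -3.6] open 0.0457 gf 30.0
shift [ 0.008 -0.015  0.85 ]
rot [ 0.001  0.    -0.001]
```

```bash

python3 -m creep '[{"grip":1,"delta_pos":[0.01,-0.015,0.2],"rotation":[0,0,0]},{"grip":1,"delta_pos":[0.01,-0.015,0.45],"rotation":[0,0,0]},{"grip":1,"delta_pos":[0.01,-0.015,0.65],"rotation":[0,0,0]},{"grip":1,"delta_pos":[0.01,-0.015,0.77],"rotation":[0,0,0]},{"grip":1,"delta_pos":[0.01,-0.015,0.8],"rotation":[0,0,0]}]'
python3 -m creep '[{"grip":1,"delta_pos":[0,0,0.02],"rotation":[0,0,0]},{"grip":1,"delta_pos":[0,0,0.04],"rotation":[0,0,0]},{"grip":1,"delta_pos":[0,0,0.055],"rotation":[0,0,0]},{"grip":1,"delta_pos":[0,0,0.06],"rotation":[0,0,0]},{"grip":1,"delta_pos":[0,0,0.06],"rotation":[0,0,0]}]'
```

```text
clock: 13.5
tool_pos: [0.487, -0.3146, 0.0492]
orientation: [179.9, 0.1, -78.6]
force: [-0.6, -1.2, -3.9]
opening: 0.0457
gripper_force: 30.0
clock: 14.0
tool_pos: [0.4876, -0.3157, 0.045]
orientation: [-180.0, -0.0, -78.7]
force: [0.4, 0.7, -5.1]
opening: 0.0459
gripper_force: 30.0
```

```bash

python3 -m creep '[{"grip":1,"delta_pos":[0,0,0.01],"rotation":[0,0,0]},{"grip":1,"delta_pos":[0,0,0.02],"rotation":[0,0,0]},{"grip":1,"delta_pos":[0,0,0.02],"rotation":[0,0,0]}]'
```

```text
clock: 14.3
tool_pos: [0.4877, -0.3157, 0.0448]
orientation: [-180.0, -0.1, -78.6]
force: [-4.3, 3.9, 14.4]
opening: 0.0461
gripper_force: 29.9
```

Force shows it pressing on the pad (+14 N), so I'll hold, release and rise.

```bash

python3 -m creep '[{"grip":1,"delta_pos":[0,0,-0.01],"rotation":[0,0,0]},{"grip":1,"delta_pos":[0,0,-0.01],"rotation":[0,0,0]}]'
python3 -m creep '[{"grip":0,"delta_pos":[0,0,0],"rotation":[0,0,0]},{"grip":0,"delta_pos":[0,0,0],"rotation":[0,0,0]},{"grip":0,"delta_pos":[0,0,0],"rotation":[0,0,0]},{"grip":0,"delta_pos":[0,0,0],"rotation":[0,0,0]},{"grip":0,"delta_pos":[0,0,0],"rotation":[0,0,0]}]'
python3 -m creep '[{"grip":0,"delta_pos":[0,0,0],"rotation":[0,0,0]},{"grip":0,"delta_pos":[0,0,-0.2],"rotation":[0,0,0]},{"grip":0,"delta_pos":[0,0,-0.6],"rotation":[0,0,0]},{"grip":0,"delta_pos":[0,0,-1],"rotation":[0,0,0]},{"grip":0,"delta_pos":[0,0,-1],"rotation":[0,0,0]}]'
python3 -m creep '[{"grip":0,"delta_pos":[0,0,0],"rotation":[0,0,0]},{"grip":0,"delta_pos":[0,0,0],"rotation":[0,0,0]},{"grip":0,"delta_pos":[0,0,0],"rotation":[0,0,0]}]'
python3 -c "
from h import *
snap('wrist','pics/w5.png');s=snap('scene','pics/s5.png')"
```

```text
clock: 14.5
tool_pos: [0.4877, -0.3157, 0.0448]
orientation: [-180.0, -0.0, -78.6]
force: [-2.7, 3.0, 8.7]
opening: 0.0457
gripper_force: 30.0
clock: 15.0
tool_pos: [0.4875, -0.3156, 0.0436]
orientation: [180.0, -0.0, -78.7]
force: [0.0, 0.2, -0.6]
opening: 0.0802
gripper_force: 0.0
clock: 15.5
tool_pos: [0.4906, -0.3169, 0.1495]
orientation: [-179.5, -0.3, -78.6]
force: [1.1, -0.5, -0.4]
opening: 0.0878
gripper_force: 0.0
clock: 15.8
tool_pos: [0.4867, -0.3153, 0.1424]
orientation: [179.9, 0.1, -78.7]
force: [0.8, -1.8, -0.3]
opening: 0.0878
gripper_force: 0.0
```

View pics/w5.png

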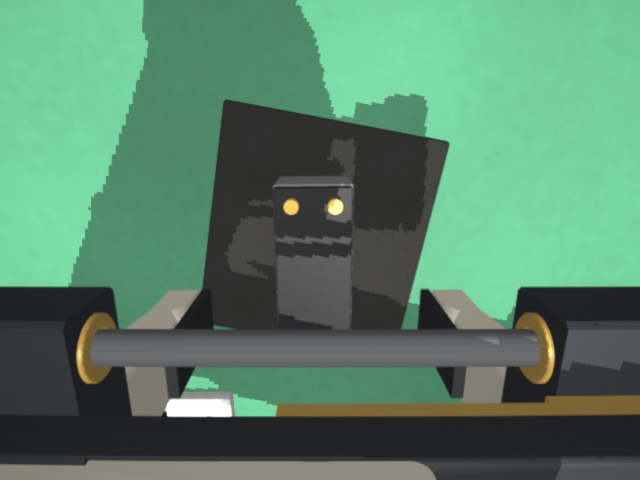

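View pics/s5.png

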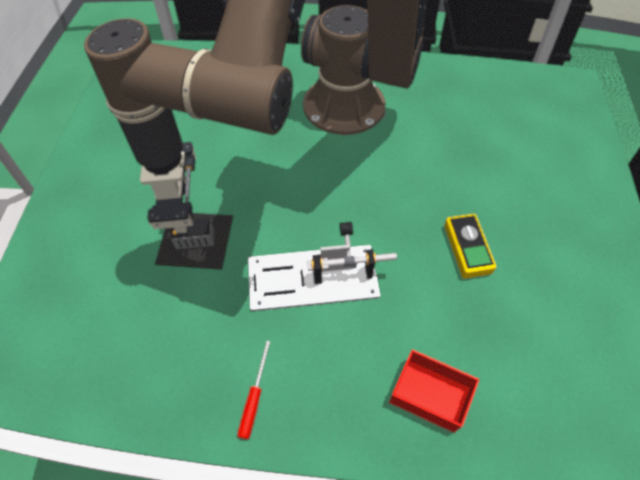

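The wrist view shows the pack upright near the pad's middle, with terminals at (291,207) and (335,207). The scene view shows the lever parked with its drum at (346,229), and the meter unmoved at (470,245). Handing in.

```bash
python3 -c "
from h import *
print(ctrl.close_job())"
```

```text
the job is handed in; nothing more can be done
None
```

I handed the job in at about 16 s on the robot's clock: the bolt is parked in its notch, the pack stands upright near the middle of the pad, and the meter was not moved; no verdict came back.

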